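Transfer a row of sample parts to the inspection rack, in order from the red end

ROBOT

A 6-joint arm with a two-finger parallel gripper is mounted at the origin on a cart in front of the work surface, level with it; the furniture and walls round the work are solid. World frame = base frame: x ahead of the robot, y to its left, z up, the work surface at z = 0. Lengths are in m, angles in rad, forces in N, time in s.
With the tool pointing down it reaches from about 0.275 to 0.825 m from the base axis. Payload 4.9 kg.
Tool frame: the origin (TCP) lies between the finger pads; the fingertips stand robot.nose_length ahead of it and the grasp point (between the pads) lies 6 mm ahead of it (robot.nose_length is the distance from the TCP to the fingertips, in m); z points along the fingers, y is the line along which they close (so a half turn about z gives the same grasp; the last joint's range is limited). The gripper opens to 85 mm and grips with 20 to 120 N. Pads are 22 mm wide; open, the fingers measure 114 mm over their backs; the gripper's body (76 mm by 85 mm) begins 54 mm behind the grasp point. The pads swing forward as they close: fully open they stand 13 mm farther back than shut.
Start: joints at [-1.274, 0.326, -0.193, 1.052, 0, 1.437], TCP at [0.23, -0.5, 0.256] pointing down, gripper open.
Joint ranges: [-2.65, 2.65], [-0.97, 1.79], [-1.3, 1.35], [-1.93, 2.1], [-1.47, 1.37], [-3.14, 3.14]. Speed limits (rad/s): [2.57, 2.57, 3.14, 3.14, 3.14, 3.14].

INTERFACE

Orientations are given as a rotation vector (axis times angle).
In Python, from rig import status, vision, robot gives the robot as it stands.
- The arm moves only by the tool send_rows, never from a script. Its argument "plan" is a list of rows, each a list of 3 entries, a list of its own where there are three numbers: the shift along the world's x, y, z in m, then the turn, a rotation vector about the world's x, y, z in rad, then the opening, from 0 (shut) to 1 (fully open). A call has 1 to 5 rows; each row shifts and turns the commanded pose from where the row before left it; what a row does not reach is not made up. A row lasts 1/10 s, in which the tool goes at most 50 mm and 8.59 degrees, less where a joint would pass 70% of its speed; a pose out of reach is approached as far as the arm can. A call with a gripper value outside its range is refused whole. The fingers move at their own pace and stop on an object; "grip_force" is the grip in N (left out, the last holds). Time passes only in rows, so rows that do not move let the fingers close. It gives the time, the measured TCP pose, the force, the opening and the grip force at its end, in the units of the state.
- status.observe(): the state, without advancing time (a new reading comes with each control period).
- vision.snapshot(name): name is "side" or "top"; returns a dict with "img" (480x640x3 uint8, blue, green, red), "K" (3x3 intrinsics, pixels), "dist" ([k1, k2, p1, p2, k3] as OpenCV has them; the pictures are not rectified), "camera_from_world" (4x4, takes a point from world to camera coordinates). Camera axes: x right, y up, looking along -z (the intrinsics and any distortion apply to the point x, -y, -z); pixel columns grow to the right and rows downward; lengths in m; the calibration is good to about 2 mm. A picture is of the moment at which its call begins. There is no depth.
- robot.sign_off(): hands the job in; it is judged then, once.
Trained networks look in a picture, given as the dict that the camera call returned (one of the last four; its "shot" number tells which), for a name from the list of things; names that differ only in an ending like _2 or _b are one class to them, and where a whole thing is asked for, a point or a joint stands for the part that bears it (a point fixed in the world has none). Each returns a list of dicts, best first, with "score" (0 to 1); they miss things now and then, are a little off and sometimes report something else, mostly with a low value. They report only what shows in the picture. A call takes as long as a camera call.
- vision.masks_of(picture, name): "region" (480x640 bool, what is visible of it) and "xy" ([column, row] in pixels, amid what is visible of it).
- vision.tip_of(picture, name): "xy" ([column, row] in pixels: a listed point, or the origin of a listed thing).
The state is a dict: "time_s": time; "q": joint angles; "qvel": joint speeds; "tau": joint torques, N m; "tcp_pos": TCP position; "tcp_rot": TCP orientation; "ft_force": force on the tool from outside, world axes, zero at the start; "ft_torque": the same for the moment, N m; "finger_gap": opening from 0.0 (shut) to 1.0 (fully open); "grasp_force": force on a finger pad.
Only numpy, scipy, OpenCV 4.12 (cv2) and the standard library are available. Lean on these libraries where they do the work, as an engineer would, in place of code of your own. Each camera call takes 0.05 s, during which the arm holds its last target. There are 200 camera calls.

TASK

Move the four parts from the grey rack to the blue rack, one to each place, keeping their order as counted from the red end: the part next to the grey rack's red end goes into the place next to the blue rack's red end, and so on down the row. Stand each part upright on the floor of its place, in the middle of it, and let go. (Each coloured tag on the grey rack stays there and shows where its part came from.)

Things in the scene. Friction and masses are not known exactly. Their poses are not given: they have to be found in the camera images.
- brass_bushing: Brass-yellow turned bushing standing upright, 30 mm diameter, 30 mm high, the upper part a narrower neck about 20 mm across. 60 g nominal. Origin: centre of its underside, z up. Its tag is orange.
- steel_bushing: Grey steel turned bushing of the same shape and size as the brass one: 30 mm diameter, 30 mm high, narrower neck on top. 60 g nominal. Origin: centre of its underside, z up. Its tag is yellow.
- nut: Bright hexagon nut lying flat, 12 mm high, 22 mm across flats along its x axis, 24 mm along its y axis. 30 g nominal. Origin: centre of its underside, z up. Its tag is green.
- block: Grey ground steel block, 30 mm (its x) by 50 mm (its y) by 25 mm high. 290 g nominal. It stands with its 50 mm length across the row (along the rack's x, to within about 10 degrees) and can be gripped over its 50 mm length between the two open ends of its place; it fits a place only that way. Origin: centre of its underside, z up. Its tag is white.
- tag_brass_bushing: Orange tag, a flat plate 18 x 34 x 3 mm fixed on the low front rail of the grey rack, in front of the place from which the brass bushing comes; it never moves. Origin: centre of its underside, 51 mm in front (rack -x) of the middle of that place; axes parallel to the grey rack's.
- tag_steel_bushing: Yellow tag, a flat plate 18 x 34 x 3 mm fixed on the low front rail of the grey rack, in front of the place from which the steel bushing comes; it never moves. Origin: centre of its underside, 51 mm in front (rack -x) of the middle of that place; axes parallel to the grey rack's.
- tag_nut: Green tag, a flat plate 18 x 34 x 3 mm fixed on the low front rail of the grey rack, in front of the place from which the nut comes; it never moves. Origin: centre of its underside, 51 mm in front (rack -x) of the middle of that place; axes parallel to the grey rack's.
- tag_block: White tag, a flat plate 18 x 34 x 3 mm fixed on the low front rail of the grey rack, in front of the place from which the steel block comes; it never moves. Origin: centre of its underside, 51 mm in front (rack -x) of the middle of that place; axes parallel to the grey rack's.
- grey_rack: Grey rack, full at first, fixed, 76 x 216 mm. 4 open-ended places in a row: centres x = 0, y = -78, -26, 26, 78 mm; floor z = 14, 48 wide in y between ribs 10 mm high; dark inlay 60 x 42 marks the middle. Red block (24 high) at the +y end. Origin: centre of base underside, 8 mm above the desk (on feet), z up. A rail (26 wide, 5 high) along its -x side carries the tags. Left or right on the desk.
- blue_rack: Blue rack, empty at first, fixed, 76 x 216 mm. 4 open-ended places in a row: centres x = 0, y = -78, -26, 26, 78 mm; floor z = 14, 48 wide in y between ribs 10 mm high; dark inlay 60 x 42 marks the middle. Red block (24 high) at the +y end. Origin: centre of base underside, 8 mm above the desk (on feet), z up. No label rail. On the other side of the desk, about half a turn from the grey one.

How it is judged:
At the end, for the whole second after the job is handed in: Each part stands in the blue rack at the place of the same number from the red end as its tag on the grey rack: within 13 mm across and 12 mm along the row of the middle, underside within 4 mm of the floor, tilt under 0.12 rad, at rest, released (((y of tag_brass_bushing in the frame of grey_rack between -0.09 and -0.066 m and y of brass_bushing in the frame of blue_rack between -0.09 and -0.066 m) or (y of tag_brass_bushing in the frame of grey_rack between -0.038 and -0.014 m and y of brass_bushing in the frame of blue_rack between -0.038 and -0.014 m) or (y of tag_brass_bushing in the frame of grey_rack between 0.014 and 0.038 m and y of brass_bushing in the frame of blue_rack between 0.014 and 0.038 m) or (y of tag_brass_bushing in the frame of grey_rack between 0.066 and 0.09 m and y of brass_bushing in the frame of blue_rack between 0.066 and 0.09 m)) and x of brass_bushing in the frame of blue_rack between -0.013 and 0.013 m and z of brass_bushing in the frame of blue_rack between 0.01 and 0.018 m and angle between each of brass_bushing, steel_bushing, nut, block's own z axis and vertical below 0.12 rad and linear speed of each of brass_bushing, steel_bushing, nut, block below 0.02 m/s and ((y of tag_steel_bushing in the frame of grey_rack between -0.09 and -0.066 m and y of steel_bushing in the frame of blue_rack between -0.09 and -0.066 m) or (y of tag_steel_bushing in the frame of grey_rack between -0.038 and -0.014 m and y of steel_bushing in the frame of blue_rack between -0.038 and -0.014 m) or (y of tag_steel_bushing in the frame of grey_rack between 0.014 and 0.038 m and y of steel_bushing in the frame of blue_rack between 0.014 and 0.038 m) or (y of tag_steel_bushing in the frame of grey_rack between 0.066 and 0.09 m and y of steel_bushing in the frame of blue_rack between 0.066 and 0.09 m)) and x of steel_bushing in the frame of blue_rack between -0.013 and 0.013 m and z of steel_bushing in the frame of blue_rack between 0.01 and 0.018 m and ((y of tag_nut in the frame of grey_rack between -0.09 and -0.066 m and y of nut in the frame of blue_rack between -0.09 and -0.066 m) or (y of tag_nut in the frame of grey_rack between -0.038 and -0.014 m and y of nut in the frame of blue_rack between -0.038 and -0.014 m) or (y of tag_nut in the frame of grey_rack between 0.014 and 0.038 m and y of nut in the frame of blue_rack between 0.014 and 0.038 m) or (y of tag_nut in the frame of grey_rack between 0.066 and 0.09 m and y of nut in the frame of blue_rack between 0.066 and 0.09 m)) and x of nut in the frame of blue_rack between -0.013 and 0.013 m and z of nut in the frame of blue_rack between 0.01 and 0.018 m and ((y of tag_block in the frame of grey_rack between -0.09 and -0.066 m and y of block in the frame of blue_rack between -0.09 and -0.066 m) or (y of tag_block in the frame of grey_rack between -0.038 and -0.014 m and y of block in the frame of blue_rack between -0.038 and -0.014 m) or (y of tag_block in the frame of grey_rack between 0.014 and 0.038 m and y of block in the frame of blue_rack between 0.014 and 0.038 m) or (y of tag_block in the frame of grey_rack between 0.066 and 0.09 m and y of block in the frame of blue_rack between 0.066 and 0.09 m)) and x of block in the frame of blue_rack between -0.013 and 0.013 m and z of block in the frame of blue_rack between 0.01 and 0.018 m); the robot touches nothing.
It also fails if it takes over 102 s, if anything falls off the work surface, if the arm or the gripper's body presses on something with over 40 N, if the wrist force passes 120 N, or if a joint passes its speed limit or range.

## Working session

There is one attempt and no reset: what is moved stays moved. The work goes in short steps, Python scripts to look and compute and a tool call to move; the robot and the scene stay as the last step left them, time stands still between calls to the robot, and variables do not carry over. Pictures are saved under pics/ and viewed, at most 14 in all, crops included, and the job is handed in when it is done.

Besides the shell and the picture viewer there is one more tool, called as name([rows], argument=value, ...), one row to a line, values as JSON. send_rows: Moves the arm, as the interface text tells. Its arguments: {"type":"object","properties":{"plan":{"type":"array"},"grip_force":{"type":"number"}},"required":["plan"]}

```bash
ls; mkdir -p pics
python3 - <<'E'
from rig import status, vision, robot
import cv2
s=status.observe(); print(s, robot.nose_length)
for n in ("side","top"):
    p=vision.snapshot(n); cv2.imwrite(f"pics/{n}0.png",p["img"]); print(n,p["K"],p["dist"],p["camera_from_world"])
E
```

```text
pics
{'time_s': 0.0, 'q': array([-1.27418363e+00,  3.26951091e-01, -1.93609960e-01,  1.05197864e+00,
        2.00248238e-05,  1.43662674e+00]), 'qvel': array([ 0.00037439, -0.00266268, -0.0017875 ,  0.00016545,  0.00061043,
       -0.00139958]), 'tau': array([ 5.22846749e-04, -4.43398368e+01,  2.62439632e+01,  1.54938520e-02,
       -1.47357964e-04,  1.54684875e-05]), 'tcp_pos': array([ 0.22954032, -0.49921283,  0.25548796]), 'tcp_rot': array([-3.06730041e+00, -6.71079420e-01,  1.90722082e-04]), 'ft_force': array([0.27573401, 0.62779875, 0.35863336]), 'ft_torque': array([-0.01748822, -0.01298757,  0.01515354]), 'grasp_force': 0.0, 'finger_gap': 1.0016852486006815} 0.025
side [[620.55539292   0.         334.75530267]
 [  0.         620.55539292 242.5072727 ]
 [  0.           0.           1.        ]] [-0.08507206  0.          0.          0.          0.        ] [[ 8.98000593e-01 -4.39993976e-01 -4.85732068e-04 -4.53015889e-01]
 [ 2.24867753e-01  4.57991780e-01  8.60045361e-01 -1.49605823e-01]
 [-3.78192317e-01 -7.72430470e-01  5.10217347e-01 -1.17166717e+00]
 [ 0.00000000e+00  0.00000000e+00  0.00000000e+00  1.00000000e+00]]
top [[555.72234655   0.         315.78740373]
 [  0.         555.72234655 237.7378754 ]
 [  0.           0.           1.        ]] [-0.10590669  0.          0.          0.          0.        ] [[ 0.03058482 -0.99939561 -0.01652246 -0.01688514]
 [ 0.99676748  0.02926743  0.07481987 -0.46484379]
 [-0.07429108 -0.01875741  0.99706018 -1.49053132]
 [ 0.          0.          0.          1.        ]]
```

View pics/top0.png

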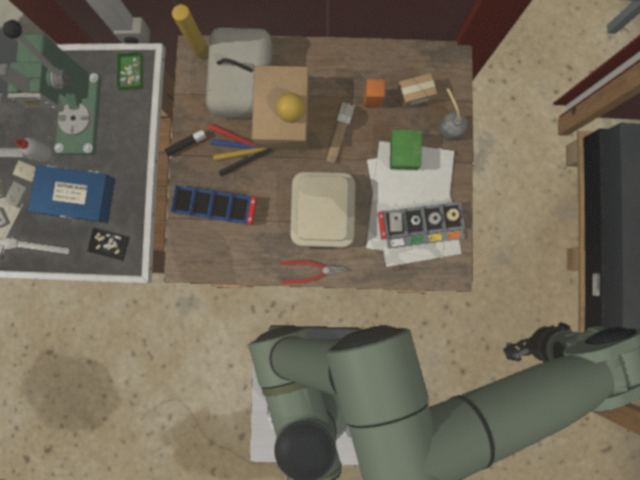

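View pics/side0.png

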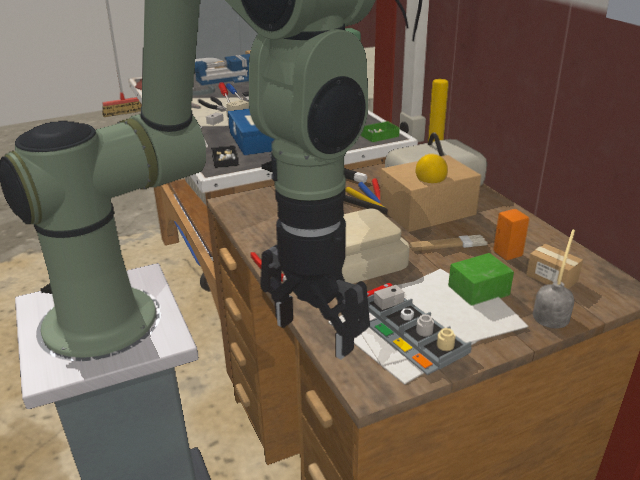

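The top picture shows the grey rack at about (420,220). From its red end, the left one at (382,225), it holds block, nut, steel and brass. The blue rack is at (213,204) with its red end on the right, at (252,210). A beige box at (323,210) stands between them. The side picture confirms the part order; there the arm hides the blue rack.

```bash
cat > h.py <<'E'
import numpy as np, cv2
from rig import status, vision, robot
from scipy.spatial.transform import Rotation as R
F=np.diag([1,-1,-1.])
def ray(p,uv):
    uv=np.asarray(uv,float).reshape(-1,1,2)
    n=cv2.undistortPoints(uv,p["K"],np.array(p["dist"])).reshape(-1,2)
    T=p["camera_from_world"]; d=np.c_[n,np.ones(len(n))]@F@T[:3,:3]
    return -T[:3,:3].T@T[:3,3], d
def at(p,uv,z):
    c,d=ray(p,uv); return c+d*((z-c[2])/d[:,2])[:,None]
def px(p,P):
    T=p["camera_from_world"]; q=(np.atleast_2d(P)@T[:3,:3].T+T[:3,3])@F
    return cv2.projectPoints(q,np.zeros(3),np.zeros(3),p["K"],np.array(p["dist"]))[0].reshape(-1,2)
E
python3 - <<'E'
from h import *
np.set_printoptions(precision=4,suppress=True)
Z=dict(brass_bushing=.022,steel_bushing=.022,nut=.022,block=.022,tag_brass_bushing=.013,tag_steel_bushing=.013,tag_nut=.013,tag_block=.013,grey_rack=.008,blue_rack=.008)
for cam in("top","side"):
    p=vision.snapshot(cam)
    for n,z in Z.items():
        t=vision.tip_of(p,n)[:1]; m=vision.masks_of(p,n)[:1]
        print(cam,n,*[(round(a["score"],2),a["xy"],at(p,a["xy"],z)[0]) for a in t],'|',*[(round(a["score"],2),a["xy"],at(p,a["xy"],z)[0],a["region"].sum()) for a in m])
        if m and "rack" in n:
            ys,xs=np.nonzero(m[0]["region"]); print(cv2.minAreaRect(np.c_[xs,ys].astype(np.float32)))
    if cam=="top":
        for n,b in(("g",(365,190,480,260)),("b",(160,170,270,240))):
            c=p["img"][b[1]:b[3],b[0]:b[2]]; cv2.imwrite(f"pics/c{n}.png",cv2.resize(c,None,fx=6,fy=6,interpolation=cv2.INTER_CUBIC))
E
```

```text
top brass_bushing (0.35, [397.7, 241.1], array([ 0.4622, -0.2247,  0.022 ])) |
top steel_bushing (0.61, [431.6, 221.5], array([ 0.5182, -0.3159,  0.022 ])) | (0.55, [430.9, 219.1], array([ 0.5247, -0.3139,  0.022 ]), np.int64(126))
top nut (0.54, [414.6, 217.3], array([ 0.5283, -0.2694,  0.022 ])) | (0.55, [416.8, 216.6], array([ 0.5303, -0.2754,  0.022 ]), np.int64(53))
top block (0.66, [453.4, 235.8], array([ 0.481, -0.376,  0.022])) | (0.81, [398.4, 220.0], array([ 0.5196, -0.2255,  0.022 ]), np.int64(264))
top tag_brass_bushing (0.7, [430.9, 218.6], array([ 0.5271, -0.3156,  0.013 ])) | (0.4, [453.6, 233.9], array([ 0.487 , -0.3785,  0.013 ]), np.int64(83))
top tag_steel_bushing (0.62, [435.0, 237.2], array([ 0.4765, -0.3276,  0.013 ])) |
top tag_nut | (0.39, [414.7, 239.1], array([ 0.4696, -0.2721,  0.013 ]), np.int64(81))
top tag_block (0.62, [397.0, 239.9], array([ 0.466 , -0.2239,  0.013 ])) | (0.7, [453.0, 236.3], array([ 0.4804, -0.377 ,  0.013 ]), np.int64(54))
top grey_rack (0.85, [423.6, 219.0], array([ 0.526 , -0.2965,  0.008 ])) | (0.95, [424.6, 223.4], array([ 0.5139,
[... 899 characters left out ...]
ray([ 0.4824, -0.3793,  0.013 ])) | (0.64, [422.0, 361.2], array([ 0.4849, -0.3789,  0.013 ]), np.int64(131))
side tag_steel_bushing | (0.69, [422.1, 362.5], array([ 0.4833, -0.3818,  0.013 ]), np.int64(150))
side tag_nut (0.57, [381.7, 333.1], array([ 0.4609, -0.2823,  0.013 ])) | (0.46, [383.0, 331.4], array([ 0.4654, -0.2791,  0.013 ]), np.int64(127))
side tag_block (0.56, [367.9, 312.2], array([ 0.4685, -0.2163,  0.013 ])) |
side grey_rack (0.95, [417.6, 328.0], array([ 0.5309, -0.2935,  0.008 ])) |
side blue_rack | (0.33, [402.8, 347.1], array([ 0.4782, -0.3276,  0.008 ]), np.int64(125))
((402.5353088378906, 344.4588317871094), (17.462902069091797, 7.809496879577637), 40.60129928588867)
```

View pics/cg.png

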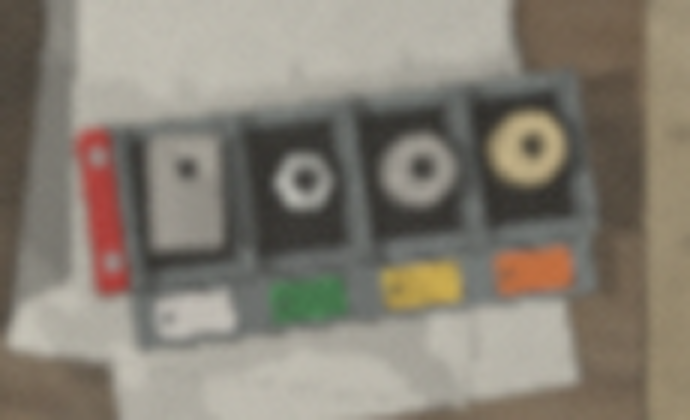

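View pics/cb.png

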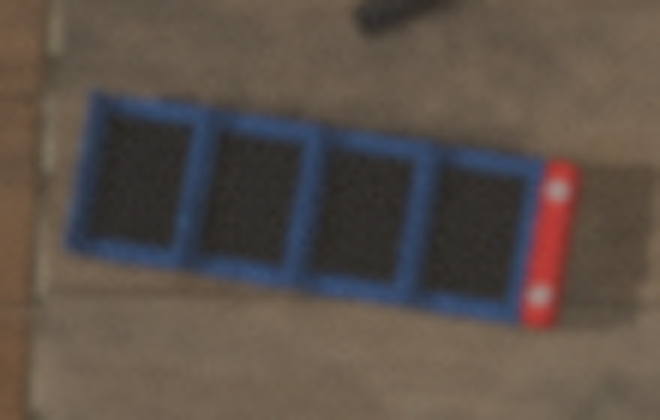

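The grey crop has the part tops at block (188,192), nut (302,181), steel (418,170) and brass (528,147). Its tags are white (195,315), green (308,299), yellow (423,285) and orange (535,271). The blue crop shows four empty dark inlays, with the red end on the right.

```bash
cat > m.py <<'E'
from h import *
np.set_printoptions(precision=4,suppress=True)
p=vision.snapshot("top")
def fit(obj,w): # 2D rigid
    a=obj-obj.mean(0); b=w-w.mean(0); th=np.arctan2((a[:,0]*b[:,1]-a[:,1]*b[:,0]).sum(),(a*b).sum())
    c,s=np.cos(th),np.sin(th); M=np.array([[c,-s],[s,c]]); t=w.mean(0)-M@obj.mean(0)
    return th,M,t,np.abs(obj@M.T+t-w).max()
crop=lambda b,l:np.array(b)+(np.array(l)+.5)/6-.5
Y=np.array([.078,.026,-.026,-.078])
tags=at(p,crop((365,190),[(195,315),(308,299),(423,285),(535,271)]),.016)[:,:2]
th,Mg,tg,e=fit(np.c_[np.full(4,-.051),Y],tags); print("grey",th,tg,e)
img=cv2.GaussianBlur(p["img"],(3,3),0); sub=img[170:240,160:270]
m=(sub.max(2)<62).astype(np.uint8); m=cv2.erode(m,np.ones((2,2)))
n,l,st,c=cv2.connectedComponentsWithStats(m); k=[i for i in range(1,n) if st[i,4]>120]; print(st[k],c[k])
c=np.array(sorted(c[k],key=lambda q:-q[0]))+[160+.5,170+.5]
c2=crop((160,170),[(477,225),(364,209),(252,195),(140,180)]); print(c,c2)
cc=c if len(c)==4 else c2
thb,Mb,tb,e=fit(np.c_[np.zeros(4),Y],at(p,cc,.022)[:,:2]); print("blue",thb,tb,e)
for n,uv,z in(("block",(188,192),.047),("nut",(302,181),.034),("steel",(418,170),.042),("brass",(528,147),.042)):
    w=at(p,crop((365,190),uv),z)[0]; print(n,w,"rack:",(w[:2]-tg)@Mg)
print("blue places",np.c_[np.zeros(4),Y]@Mb.T+tb)
s=status.observe(); print("tool y",R.from_rotvec(s["tcp_rot"]).as_matrix()[:,1],"grey x",Mg[:,0],"blue x",Mb[:,0])
E
python3 m.py
```

```text
grey 0.15671701225766124 [ 0.5228 -0.2931] 0.00044934490946979544
[[ 15  20  16  21 245]
 [ 34  23  16  20 241]
 [ 53  26  15  20 239]
 [ 71  29  16  20 241]] [[22.8245 30.049 ]
 [41.278  33.0705]
 [59.9582 35.841 ]
 [78.473  38.8589]]
[[238.973  209.3589]
 [220.4582 206.341 ]
 [201.778  203.5705]
 [183.3245 200.549 ]] [[239.0833 207.0833]
 [220.25   204.4167]
 [201.5833 202.0833]
 [182.9167 199.5833]]
blue 3.0125021529493696 [0.5463 0.2862] 0.00035144233384920565
block [ 0.5124 -0.2157  0.047 ] rack: [0.0018 0.0781]
nut [ 0.5202 -0.2685  0.034 ] rack: [0.0014 0.0247]
steel [ 0.5259 -0.3191  0.042 ] rack: [-0.001  -0.0262]
brass [ 0.5377 -0.3685  0.042 ] rack: [ 0.003  -0.0768]
blue places [[0.5363 0.2089]
 [0.543  0.2605]
 [0.5497 0.312 ]
 [0.5564 0.3636]]
tool y [ 0.4176 -0.9086 -0.    ] grey x [0.9877 0.1561] blue x [-0.9917  0.1287]
```

send_rows([
  [[0.033,0.02,-0.005],[0,0,0.144],1],
  [[0.033,0.02,-0.005],[0,0,0.144],1],
  [[0.033,0.02,-0.005],[0,0,0.144],1],
  [[0.033,0.02,-0.005],[0,0,0.144],1],
  [[0.033,0.02,-0.005],[0,0,0.144],1],
], grip_force=40)

```text
time_s: 2.75
tcp_pos: [0.3959, -0.3989, 0.2312]
tcp_rot: [2.63, 1.717, -0.0]
ft_force: [0.4, -0.7, -0.0]
finger_gap: 1.004
grasp_force: 0.0
```

send_rows([
  [[0.033,0.02,-0.015],[0,0,0.144],1],
  [[0.033,0.02,-0.02],[0,0,0.144],1],
  [[0.033,0.02,-0.02],[0,0,0.144],1],
  [[0.033,0.02,-0.02],[0,0,0.144],1],
  [[0,0,0],[0,0,0],1],
])

```text
time_s: 3.25
tcp_pos: [0.5286, -0.316, 0.1531]
tcp_rot: [-2.031, -2.392, -0.002]
ft_force: [-0.6, 0.3, -0.6]
finger_gap: 0.998
grasp_force: 0.0
```

```bash
cat > s.py <<'E'
from h import *
np.set_printoptions(precision=4,suppress=True)
s=status.observe(); y=R.from_rotvec(s["tcp_rot"]).as_matrix(); print(s["time_s"],s["tcp_pos"],"yaw",np.arctan2(y[1,1],y[0,1]),"zax",y[:,2],"q",s["q"],"f",s["ft_force"],s["finger_gap"],s["grasp_force"])
E
cat > b.py <<'E'
from h import *
np.set_printoptions(precision=4,suppress=True)
from scipy.optimize import least_squares
Y=np.array([.078,.026,-.026,-.078])
def blue(cam,thr=55):
    p=vision.snapshot(cam); q0=px(p,np.array([[.548,.287,.022]]))[0]
    k=8; b=(q0-[70,60]).astype(int); sub=p["img"][b[1]:b[1]+120,b[0]:b[0]+140]
    big=cv2.resize(sub,None,fx=k,fy=k,interpolation=cv2.INTER_CUBIC)
    for th in thr:
        n,l,st,c=cv2.connectedComponentsWithStats((big.max(2)<th).astype(np.uint8))
        ks=[i for i in range(1,n) if 150*64<st[i,4]<500*64]
        w=at(p,(c[ks]+.5)/k-.5+b,.022); print(cam,th,st[ks,4]/64,w[:,:2].tolist())
    return big
cv2.imwrite("pics/bt.png",cv2.resize(blue("top",(50,58,66)),(700,600)))
cv2.imwrite("pics/bs.png",cv2.resize(blue("side",(50,58,66)),(700,600)))
E
python3 s.py; python3 b.py
```

```text
3.25 [ 0.5286 -0.316   0.1531] yaw 0.1630906535694435 zax [-0.0022  0.0035 -1.    ] q [-0.6592  0.5299 -0.1516  0.8933  0.0014  0.7485] f [-0.5501  0.3135 -0.6229] 0.9982347639221049 0.0Traceback (most recent call last):
  File "b.py", line 14, in <module>
    cv2.imwrite("pics/bt.png",cv2.resize(blue("top",(50,58,66)),(700,600)))
                                         ~~~~^^^^^^^^^^^^^^^^^^
  File "b.py", line 12, in blue
    w=at(p,(c[ks]+.5)/k-.5+b,.022); print(cam,th,st[ks,4]/64,w[:,:2].tolist())
  File "h.py", line 11, in at
    c,d=ray(p,uv); return c+d*((z-c[2])/d[:,2])[:,None]
        ~~~^^^^^^
  File "h.py", line 7, in ray
    n=cv2.undistortPoints(uv,p["K"],np.array(p["dist"])).reshape(-1,2)
      ~~~~~~~~~~~~~~~~~~~^^^^^^^^^^^^^^^^^^^^^^^^^^^^^^^
cv2.error: OpenCV(4.12.0) /io/opencv/modules/calib3d/src/undistort.dispatch.cpp:347: error: (-215:Assertion failed) CV_IS_MAT(_src) && CV_IS_MAT(_dst) && (_src->rows == 1 || _src->cols == 1) && (_dst->rows == 1 || _dst->cols == 1) && _src->cols + _src->rows - 1 == _dst->rows + _dst->cols - 1 && (CV_MAT_TYPE(_src->type) == CV_32FC2 || CV_MAT_TYPE(_src->type) == CV_64FC2) && (CV_MAT_TYPE(_dst->type) == CV_32FC2 || CV_MAT_TYPE(_dst->type) == CV_64FC2) in function 'cvUndistortPointsInternal'
```

```bash
sed -i 's/(50,58,66)/(60,66,72,78)/g; s/^        w=at/        if not ks: continue\n        w=at/' b.py; python3 b.py; python3 s.py
```

```text
top 60 [264.125  266.0938 271.6562 275.5312] [[0.559023634345122, 0.36598292006386973], [0.5523626153694867, 0.314457103001007], [0.5455819995148014, 0.26286769283697814], [0.5388388128258287, 0.2113473864727518]]
top 66 [154.4375 210.5781 281.5625 284.0625 289.9375 293.2812] [[0.7025366391919907, 0.39193221941497997], [0.6668787113667316, 0.20364759145450462], [0.5590826275240817, 0.36616825049541374], [0.5524006047201876, 0.31456339580573484], [0.5456479868628545, 0.2630237343884488], [0.5389118611625778, 0.21150330060630174]]
top 72 [171.5781 268.25   298.5312 302.2188 308.2656 311.4375] [[0.7022419053018185, 0.3916499318648163], [0.6675765105649797, 0.2026659315763873], [0.5591291065397613, 0.3663557209282864], [0.5524589219826742, 0.3147396530984735], [0.5457143167639145, 0.26322203602335137], [0.5389678953720027, 0.21170317447771164]]
top 78 [192.0156 318.5312 317.3906 321.2031 327.375  330.4531] [[0.7017616225543759, 0.3910670588387954], [0.6681466729213088, 0.2012961616296694], [0.5591329030730894, 0.3666733807289427], [0.5524678049356682, 0.31494613875003774], [0.5457615753300411, 0.26347124425030216], [0.5390130910711641, 0.21191973336519304]]
side 60 [231.4844 178.7188] [[0.7020328928776045, 0.3650870210817758], [0.6492506977475461, 0.1957364951943199]]
side 66 [242.5938 204.9844] [[0.7021218586778557, 0.36497895760164756], [0.6495555853790471, 0.19705454062566763]]
side 72 [252.4844 220.9219] [[0.7021180918657732, 0.36467998974256877], [0.6495611322198915, 0.1975411063940511]]
side 78 [266.2812 236.    ] [[0.7019668180618184, 0.364199191102871], [0.6492413871256497, 0.19795562075620343]]
3.4 [ 0.5264 -0.3199  0.1563] yaw 0.15521639095857057 zax [-0.0007 -0.0002 -1.    ] q [-0.6656  0.5248 -0.1513  0.8951 -0.0005  0.75  ] f [ 0.4129 -1.1965 -0.7169] 1.0028443974953054 0.0
```

send_rows([
  [[0,0,-0.04],[0,0,0],1],
  [[0,0.001,-0.04],[0,0,0],1],
  [[0,0,-0.015],[0,0,0],1],
  [[0,0,-0.011],[0,0,0],1],
  [[0,0,0],[0,0,0],0.6],
], grip_force=40)

```text
time_s: 3.9
tcp_pos: [0.5256, -0.3195, 0.0499]
tcp_rot: [-2.044, -2.385, 0.0]
ft_force: [0.4, -0.6, 0.5]
finger_gap: 0.858
grasp_force: 0.0
```

send_rows([
  [[0,0,0],[0,0,0],0.5],
  [[0,0,0],[0,0,0],0],
  [[0,0,0],[0,0,0],0],
  [[0,0,0],[0,0,0],0],
  [[0,0,0],[0,0,0],0],
])

```text
time_s: 4.4
tcp_pos: [0.5275, -0.3195, 0.0519]
tcp_rot: [2.04, 2.386, -0.001]
ft_force: [-0.9, 0.5, 6.0]
finger_gap: 0.333
grasp_force: 39.5
```

send_rows([
  [[0,0,0],[0,0,0],0],
  [[0,0,0],[0,0,0],0],
  [[0,0,0],[0,0,0],0],
])

```text
time_s: 4.7
tcp_pos: [0.5275, -0.3195, 0.0519]
tcp_rot: [2.04, 2.386, -0.001]
ft_force: [-1.6, -0.0, 6.4]
finger_gap: 0.328
grasp_force: 39.5
```

```bash
python3 s.py
```

```text
4.7 [ 0.5275 -0.3195  0.0519] yaw 0.15597463375718731 zax [ 0.0017 -0.0021 -1.    ] q [-0.664   0.6407 -0.2522  0.6753 -0.0006  0.7508] f [-1.5556 -0.0183  6.4191] 0.32838715185760503 39.53706646003411
```

send_rows([
  [[0,0,0.02],[0,0,0],0],
  [[0,0,0.04],[0,0,0],0],
  [[0,0,0.045],[0,0,0],0],
  [[0,0.01,0.04],[0,0,0],0],
  [[0,0.03,0],[0,0,0],0],
])

```text
time_s: 5.2
tcp_pos: [0.5302, -0.2826, 0.2022]
tcp_rot: [2.037, 2.375, 0.001]
ft_force: [0.7, 0.8, -1.1]
finger_gap: 0.329
grasp_force: 39.9
```

send_rows([
  [[0.002,0.045,0],[0,0,-0.022],0],
  [[0.002,0.045,0],[0,0,-0.022],0],
  [[0.002,0.045,0],[0,0,-0.022],0],
  [[0.002,0.045,0],[0,0,-0.022],0],
  [[0.002,0.045,0],[0,0,-0.022],0],
])

```text
time_s: 5.7
tcp_pos: [0.5366, -0.0519, 0.1957]
tcp_rot: [2.171, 2.27, 0.001]
ft_force: [0.1, 0.3, -1.0]
finger_gap: 0.332
grasp_force: 39.8
```

send_rows([
  [[0.002,0.045,0],[0,0,-0.022],0],
  [[0.002,0.045,0],[0,0,-0.022],0],
  [[0.002,0.045,0],[0,0,-0.022],0],
  [[0.002,0.045,0],[0,0,-0.022],0],
  [[0.002,0.045,0],[0,0,-0.022],0],
])

```text
time_s: 6.2
tcp_pos: [0.5465, 0.1732, 0.1957]
tcp_rot: [2.292, 2.148, 0.001]
ft_force: [0.6, -1.0, 0.1]
finger_gap: 0.33
grasp_force: 39.8
```

send_rows([
  [[0.002,0.045,0],[0,0,-0.022],0],
  [[0.002,0.045,0],[0,0,-0.022],0],
  [[0.001,0.035,0],[0,0,-0.022],0],
  [[0,0.018,0],[0,0,0],0],
  [[0,0,0],[0,0,0],0],
])

```text
time_s: 6.7
tcp_pos: [0.5512, 0.3164, 0.1952]
tcp_rot: [-2.357, -2.077, -0.0]
ft_force: [0.0, -1.0, -0.5]
finger_gap: 0.328
grasp_force: 39.8
```

```bash
python3 s.py; python3 -c "
from h import *
p=vision.snapshot('side'); cv2.imwrite('pics/s2.png',p['img'])"
```

```text
6.7 [0.5512 0.3164 0.1952] yaw -0.1263509895127746 zax [ 0.0002  0.0003 -1.    ] q [ 0.4049  0.526  -0.0424  1.0021  0.0002  2.102 ] f [ 0.0109 -0.9666 -0.5305] 0.327962938030841 39.84873728870298
```

View pics/s2.png

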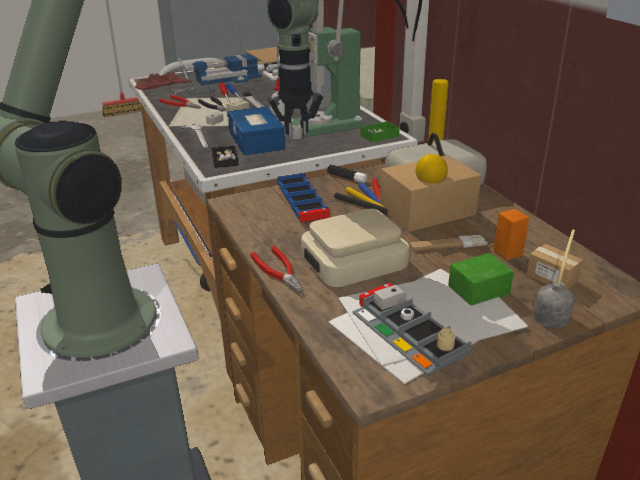

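The side picture shows the steel bushing hanging upright in the gripper at about (295,130). The blue rack is clear at (303,197), and the slot the steel bushing left is empty.

send_rows([
  [[0,-0.001,-0.045],[0,0,0],0],
  [[0,0,-0.045],[0,0,0],0],
  [[0,0,-0.03],[0,0,0],0],
  [[0,0,-0.014],[0,0,0],0],
  [[0,0,-0.007],[0,0,0],0],
])

```text
time_s: 7.25
tcp_pos: [0.5513, 0.3115, 0.0532]
tcp_rot: [-2.363, -2.07, 0.003]
ft_force: [-0.5, 0.1, -1.6]
finger_gap: 0.328
grasp_force: 39.9
```

send_rows([
  [[0,0,-0.001],[0,0,0],0],
  [[0,0,0],[0,0,0],0],
])

```text
time_s: 7.45
tcp_pos: [0.553, 0.3133, 0.0549]
tcp_rot: [2.361, 2.071, 0.004]
ft_force: [0.5, 0.1, -0.2]
finger_gap: 0.335
grasp_force: 39.9
```

```bash
python3 s.py
```

```text
7.45 [0.553  0.3133 0.0549] yaw -0.1304878203133165 zax [ 0.0024  0.0009 -1.    ] q [ 0.3995  0.6653 -0.1932  0.7098 -0.0001  2.1008] f [ 0.4668  0.0995 -0.2228] 0.3352048759140314 39.8550842081022
```

send_rows([
  [[0,0,-0.0015],[0,0,0],0],
  [[0,0,0],[0,0,0],0],
])

```text
time_s: 7.65
tcp_pos: [0.5524, 0.3136, 0.0529]
tcp_rot: [2.36, 2.072, 0.003]
ft_force: [-0.9, -0.1, -1.4]
finger_gap: 0.331
grasp_force: 39.9
```

send_rows([
  [[0,0,-0.001],[0,0,0],0],
  [[0,0,0],[0,0,0],0],
])

```text
time_s: 7.85
tcp_pos: [0.5523, 0.3136, 0.0519]
tcp_rot: [2.36, 2.072, 0.002]
ft_force: [-1.4, 0.4, 4.8]
finger_gap: 0.331
grasp_force: 40.4
```

send_rows([
  [[0,0,0.0005],[0,0,0],0.45],
  [[0,0,0],[0,0,0],0.6],
  [[0,0,0],[0,0,0],0.8],
  [[0,0,0.03],[0,0,0],0.8],
  [[0,0,0.045],[0,0,0],1],
])

```text
time_s: 8.35
tcp_pos: [0.5492, 0.3122, 0.1237]
tcp_rot: [-2.359, -2.071, 0.011]
ft_force: [0.6, -0.2, 0.6]
finger_gap: 0.945
grasp_force: 0.0
```

send_rows([
  [[0,0,0.045],[0,0,0],1],
  [[0,-0.03,0.025],[0,0,0],1],
  [[-0.001,-0.05,0],[0,0,0.02],1],
  [[-0.001,-0.05,0],[0,0,0.02],1],
  [[-0.001,-0.05,0],[0,0,0.02],1],
])

```text
time_s: 8.85
tcp_pos: [0.5485, 0.1318, 0.1966]
tcp_rot: [2.295, 2.144, 0.001]
ft_force: [0.7, -0.0, 0.4]
finger_gap: 1.0
grasp_force: 0.0
```

```bash
python3 s.py; python3 -c "
from h import *
np.set_printoptions(precision=4,suppress=True)
for c in('top','side'):
    p=vision.snapshot(c)
    for n,z in(('steel_bushing',.022),('nut',.022),('brass_bushing',.022),('block',.022)):
        print(c,n,[(round(t['score'],2),at(p,t['xy'],z)[0]) for t in vision.tip_of(p,n)[:2]],[(round(t['score'],2),at(p,t['xy'],z+.01)[0],t['region'].sum()) for t in vision.masks_of(p,n)[:2]])
    if c=='top': cv2.imwrite('pics/t3.png',cv2.resize(p['img'][165:260,155:275],None,fx=5,fy=5,interpolation=cv2.INTER_CUBIC))
"
```

```text
8.85 [0.5485 0.1318 0.1966] yaw -0.06807941966081207 zax [ 0.0008 -0.0001 -1.    ] q [ 0.1051  0.3972 -0.2478  0.9249 -0.0002  1.744 ] f [ 0.6706 -0.0289  0.4143] 1.0002504666242868 0.0
top steel_bushing [(0.73, array([ 0.5176, -0.2228,  0.022 ])), (0.43, array([0.5494, 0.3232, 0.022 ]))] [(0.44, array([0.5461, 0.3229, 0.032 ]), np.int64(54))]
top nut [] [(0.64, array([ 0.5237, -0.2717,  0.032 ]), np.int64(61))]
top brass_bushing [(0.56, array([ 0.5351, -0.3677,  0.022 ]))] []
top block [(0.64, array([ 0.5213, -0.2273,  0.022 ]))] [(0.8, array([ 0.5216, -0.2195,  0.032 ]), np.int64(246))]
side steel_bushing [(0.73, array([0.5387, 0.2682, 0.022 ])), (0.44, array([0.5499, 0.296 , 0.022 ]))] [(0.42, array([0.5541, 0.3118, 0.032 ]), np.int64(134))]
side nut [(0.41, array([ 0.5174, -0.2661,  0.022 ])), (0.3, array([ 0.5331, -0.3699,  0.022 ]))] []
side brass_bushing [(0.69, array([ 0.5439, -0.3648,  0.022 ]))] [(0.9, array([ 0.5391, -0.3685,  0.032 ]), np.int64(335))]
side block [(0.9, array([ 0.5145, -0.2178,  0.022 ]))] [(0.61, array([ 0.5112, -0.2184,  0.032 ]), np.int64(541))]
```

View pics/t3.png

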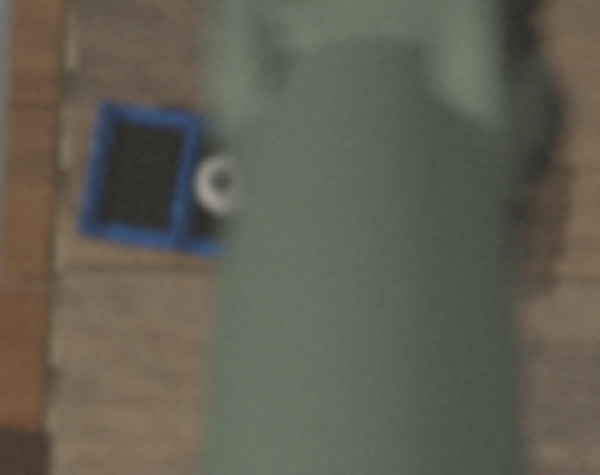

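The crop shows the steel bushing upright in place 3, about (222,183) in the crop, with the arm partly covering it.

send_rows([
  [[-0.001,-0.046,0],[0,0,0.021],1],
  [[-0.001,-0.046,0],[0,0,0.021],1],
  [[-0.001,-0.046,0],[0,0,0.021],1],
  [[-0.001,-0.046,0],[0,0,0.021],1],
  [[-0.001,-0.046,0],[0,0,0.021],1],
])

```text
time_s: 10.25
tcp_pos: [0.5435, -0.0985, 0.1965]
tcp_rot: [2.181, 2.261, 0.001]
ft_force: [1.5, 0.6, 0.2]
finger_gap: 1.003
grasp_force: 0.0
```

send_rows([
  [[-0.001,-0.046,0],[0,0,0.021],1],
  [[-0.001,-0.046,0],[0,0,0.021],1],
  [[-0.001,-0.046,0],[0,0,0.021],1],
  [[-0.001,-0.046,0],[0,0,0.021],1],
  [[-0.001,-0.046,0],[0,0,0.021],1],
])

```text
time_s: 10.75
tcp_pos: [0.5384, -0.3287, 0.1964]
tcp_rot: [2.06, 2.372, 0.0]
ft_force: [0.9, -0.7, -0.1]
finger_gap: 1.0
grasp_force: 0.0
```

send_rows([
  [[-0.001,-0.04,-0.04],[0,0,0.017],1],
  [[0,0,0],[0,0,0],1],
  [[0,0,0],[0,0,0],1],
])

```text
time_s: 11.05
tcp_pos: [0.5368, -0.3622, 0.1595]
tcp_rot: [-2.041, -2.385, -0.001]
ft_force: [-0.5, 0.8, 0.0]
finger_gap: 0.999
grasp_force: 0.0
```

```bash
python3 s.py; python3 -c "
from h import *
np.set_printoptions(precision=4,suppress=True)
p=vision.snapshot('top')
print([(round(t['score'],2),at(p,t['xy'],.045)[0],t['region'].sum()) for t in vision.masks_of(p,'steel_bushing')])
cv2.imwrite('pics/t4.png',cv2.resize(p['img'][165:260,155:275],None,fx=5,fy=5,interpolation=cv2.INTER_CUBIC))
"
```

```text
11.05 [ 0.5368 -0.3622  0.1595] yaw 0.15518041340297578 zax [-0.002   0.0023 -1.    ] q [-0.7078  0.5787 -0.048   0.9471  0.0004  0.7078] f [-0.5433  0.796   0.0483] 0.9988007201315393 0.0
[]
```

View pics/t4.png

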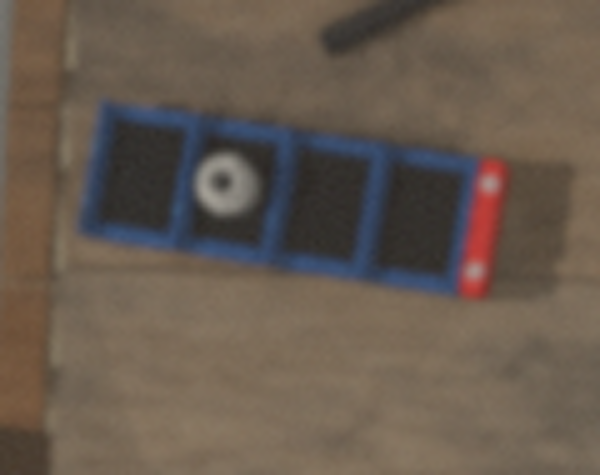

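The crop shows the steel bushing standing in place 3 at (227,184), close to its middle once parallax is allowed for.

```bash
python3 s.py
```

```text
11.15 [ 0.5381 -0.3614  0.1616] yaw 0.1576790616313355 zax [ 0.0005  0.0001 -1.    ] q [-0.7053  0.5758 -0.0475  0.9472  0.0004  0.7078] f [-0.3166  1.1883  0.6415] 1.0001889805175077 0.0
```

send_rows([
  [[0,-0.007,-0.04],[0,0,0],1],
  [[0,0,-0.04],[0,0,0],1],
  [[0,0,-0.017],[0,0,0],1],
  [[0,0,-0.011],[0,0,0],1],
  [[0,0,0],[0,0,0],0.6],
])

```text
time_s: 11.65
tcp_pos: [0.538, -0.3678, 0.0527]
tcp_rot: [-2.038, -2.39, -0.0]
ft_force: [-0.4, 0.3, -0.2]
finger_gap: 0.854
grasp_force: 0.0
```

send_rows([
  [[0,0,0],[0,0,0],0.5],
  [[0,0,0],[0,0,0],0],
  [[0,0,0],[0,0,0],0],
  [[0,0,0],[0,0,0],0],
  [[0,0,0],[0,0,0],0],
])

```text
time_s: 12.15
tcp_pos: [0.5387, -0.3697, 0.0548]
tcp_rot: [2.039, 2.387, 0.0]
ft_force: [-1.0, 1.1, 6.9]
finger_gap: 0.328
grasp_force: 39.4
```

```bash
python3 s.py
```

```text
12.15 [ 0.5387 -0.3697  0.0548] yaw 0.1570991944619976 zax [ 0.0022 -0.0016 -1.    ] q [-0.7144  0.6925 -0.1384  0.7372  0.0002  0.6993] f [-1.0245  1.0813  6.9347] 0.327604701380538 39.41888948116684
```

send_rows([
  [[0,0,0.02],[0,0,0],0],
  [[0,0,0.04],[0,0,0],0],
  [[0,0,0.045],[0,0,0],0],
  [[0,0.02,0.04],[0,0,0],0],
  [[0,0.036,0],[0,0,0],0],
])

```text
time_s: 12.65
tcp_pos: [0.541, -0.317, 0.2052]
tcp_rot: [2.036, 2.375, 0.001]
ft_force: [1.6, 0.0, -0.2]
finger_gap: 0.326
grasp_force: 39.8
```

send_rows([
  [[0.001,0.046,0],[0,0,-0.02],0],
  [[0.001,0.046,0],[0,0,-0.02],0],
  [[0.001,0.046,0],[0,0,-0.02],0],
  [[0.001,0.046,0],[0,0,-0.02],0],
  [[0.001,0.046,0],[0,0,-0.02],0],
])

```text
time_s: 13.15
tcp_pos: [0.5427, -0.0814, 0.1986]
tcp_rot: [2.158, 2.282, 0.001]
ft_force: [0.5, -0.4, -0.3]
finger_gap: 0.333
grasp_force: 39.8
```

send_rows([
  [[0.002,0.046,0],[0,0,-0.02],0],
  [[0.002,0.046,0],[0,0,-0.02],0],
  [[0.002,0.046,0],[0,0,-0.02],0],
  [[0.002,0.046,0],[0,0,-0.02],0],
  [[0.002,0.046,0],[0,0,-0.02],0],
])

```text
time_s: 13.65
tcp_pos: [0.5528, 0.1488, 0.1986]
tcp_rot: [2.269, 2.172, 0.001]
ft_force: [1.1, -0.5, -1.1]
finger_gap: 0.328
grasp_force: 39.8
```

send_rows([
  [[0.001,0.046,0],[0,0,-0.02],0],
  [[0.001,0.046,0],[0,0,-0.02],0],
  [[0.001,0.046,0],[0,0,-0.02],0],
  [[0.001,0.046,0],[0,0,-0.02],0],
  [[0.001,0.03,0],[0,0,-0.007],0],
])

```text
time_s: 14.15
tcp_pos: [0.5574, 0.3642, 0.1984]
tcp_rot: [-2.359, -2.074, -0.002]
ft_force: [0.3, -0.5, -1.7]
finger_gap: 0.326
grasp_force: 39.8
```

send_rows([
  [[0,0,-0.02],[0,0,0],0],
  [[0,0,0],[0,0,0],0],
  [[0,0,0],[0,0,0],0],
])

```text
time_s: 14.45
tcp_pos: [0.5573, 0.3604, 0.1778]
tcp_rot: [-2.361, -2.072, 0.002]
ft_force: [-0.0, -0.2, -0.6]
finger_gap: 0.331
grasp_force: 39.8
```

```bash
python3 s.py
```

```text
14.45 [0.5573 0.3604 0.1778] yaw -0.13031803316818608 zax [-0.0013 -0.0008 -1.    ] q [ 0.4629  0.5921  0.0252  1.0055 -0.0002  2.164 ] f [-0.0472 -0.204  -0.5834] 0.3306296046442581 39.8345235249144
```

send_rows([
  [[0.001,0.005,-0.045],[0,0,0],0],
  [[0,0,-0.045],[0,0,0],0],
  [[0,0,-0.018],[0,0,0],0],
  [[0,0,-0.01],[0,0,0],0],
  [[0,0,-0.003],[0,0,0],0],
])

```text
time_s: 14.95
tcp_pos: [0.5592, 0.3652, 0.057]
tcp_rot: [-2.362, -2.071, 0.0]
ft_force: [-0.1, -0.2, -0.3]
finger_gap: 0.335
grasp_force: 39.8
```

send_rows([
  [[0,0,0],[0,0,0],0],
  [[0,0,0],[0,0,0],0],
])

```text
time_s: 15.15
tcp_pos: [0.5602, 0.3663, 0.0589]
tcp_rot: [2.361, 2.072, 0.005]
ft_force: [0.1, -0.4, 0.1]
finger_gap: 0.324
grasp_force: 39.8
```

send_rows([
  [[0,0,-0.0015],[0,0,0],0],
  [[0,0,0],[0,0,0],0],
])

```text
time_s: 15.35
tcp_pos: [0.5593, 0.3662, 0.0563]
tcp_rot: [2.361, 2.072, 0.002]
ft_force: [-0.7, 0.2, -0.3]
finger_gap: 0.331
grasp_force: 39.8
```

send_rows([
  [[0,0,-0.0015],[0,0,0],0],
  [[0,0,0],[0,0,0],0],
])

```text
time_s: 15.55
tcp_pos: [0.5592, 0.3662, 0.0548]
tcp_rot: [2.361, 2.072, 0.002]
ft_force: [-1.1, 0.5, 4.4]
finger_gap: 0.328
grasp_force: 40.3
```

send_rows([
  [[0,0,0],[0,0,0],0.45],
  [[0,0,0],[0,0,0],0.6],
  [[0,0,0],[0,0,0],0.8],
  [[0,0,0.03],[0,0,0],0.8],
  [[0,0,0.045],[0,0,0],1],
])

```text
time_s: 16.05
tcp_pos: [0.5564, 0.3646, 0.1261]
tcp_rot: [-2.36, -2.071, 0.011]
ft_force: [0.9, 0.5, 0.1]
finger_gap: 0.943
grasp_force: 0.0
```

send_rows([
  [[0,0,0.045],[0,0,0],1],
  [[0,-0.03,0.025],[0,0,0],1],
  [[-0.003,-0.046,0],[0,0,0.022],1],
  [[-0.003,-0.046,0],[0,0,0.022],1],
  [[-0.003,-0.046,0],[0,0,0.022],1],
])

```text
time_s: 16.55
tcp_pos: [0.5495, 0.1965, 0.1992]
tcp_rot: [2.289, 2.151, 0.001]
ft_force: [0.3, -1.7, 0.1]
finger_gap: 0.998
grasp_force: 0.0
```

send_rows([
  [[-0.003,-0.046,0],[0,0,0.022],1],
  [[-0.003,-0.046,0],[0,0,0.022],1],
  [[-0.003,-0.046,0],[0,0,0.022],1],
  [[-0.003,-0.046,0],[0,0,0.022],1],
  [[-0.003,-0.046,0],[0,0,0.022],1],
])

```text
time_s: 17.05
tcp_pos: [0.5344, -0.0338, 0.199]
tcp_rot: [2.168, 2.273, 0.0]
ft_force: [1.2, -0.0, -0.1]
finger_gap: 0.998
grasp_force: 0.0
```

send_rows([
  [[-0.003,-0.046,0],[0,0,0.022],1],
  [[-0.003,-0.046,0],[0,0,0.022],1],
  [[-0.003,-0.046,0],[0,0,0.022],1],
  [[-0.003,-0.046,0],[0,0,0.022],1],
  [[-0.003,-0.046,0],[0,0,0.022],1],
])

```text
time_s: 17.55
tcp_pos: [0.5194, -0.264, 0.1989]
tcp_rot: [2.041, 2.388, 0.0]
ft_force: [1.0, -0.4, -0.1]
finger_gap: 0.996
grasp_force: 0.0
```

send_rows([
  [[0,-0.006,-0.04],[0,0,0.001],1],
  [[0,0,0],[0,0,0],1],
  [[0,0,0],[0,0,0],1],
  [[0,0,0],[0,0,0],1],
])

```text
time_s: 17.95
tcp_pos: [0.5204, -0.2675, 0.1601]
tcp_rot: [2.038, 2.389, 0.0]
ft_force: [0.4, 0.8, 1.2]
finger_gap: 1.0
grasp_force: 0.0
```

```bash
python3 -c "
from h import *
p=vision.snapshot('top')
a=p['img'][165:260,155:275];b=p['img'][185:265,365:485]
cv2.imwrite('pics/t5.png',cv2.resize(np.vstack([a,b]),None,fx=3.4,fy=3.4,interpolation=cv2.INTER_CUBIC))
"; python3 s.py
```

```text
18.0 [ 0.5207 -0.2675  0.1604] yaw 0.15851632606721736 zax [ 0.0016 -0.001  -1.    ] q [-0.6007  0.4672 -0.2374  0.8644  0.0001  0.8116] f [ 0.021  -0.1177  0.6882] 0.9984404336746762 0.0
```

View pics/t5.png

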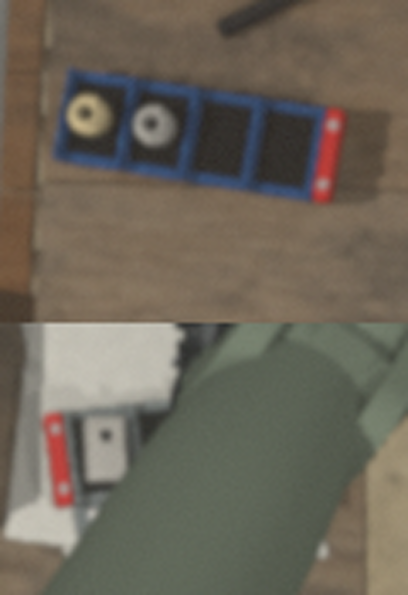

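The picture shows brass in place 4 and steel in place 3, both upright and near the middle. The block is still in the grey rack.

send_rows([
  [[0,-0.001,-0.04],[0,0,0],1],
  [[0,0,-0.04],[0,0,0],0.8],
  [[0,0,-0.02],[0,0,0],0.7],
  [[0,0,-0.01],[0,0,0],0.6],
  [[0,0,-0.001],[0,0,0],0.5],
])

```text
time_s: 18.5
tcp_pos: [0.5201, -0.2684, 0.0479]
tcp_rot: [-2.039, -2.39, 0.0]
ft_force: [-0.2, 0.7, 0.4]
finger_gap: 0.502
grasp_force: 0.0
```

send_rows([
  [[0,0,0],[0,0,0],0],
  [[0,0,0],[0,0,0],0],
  [[0,0,0],[0,0,0],0],
  [[0,0,0],[0,0,0],0],
  [[0,0,0],[0,0,0],0],
])

```text
time_s: 19.0
tcp_pos: [0.5211, -0.2697, 0.0498]
tcp_rot: [2.038, 2.386, 0.001]
ft_force: [0.4, 2.3, 6.4]
finger_gap: 0.233
grasp_force: 39.8
```

send_rows([
  [[0,0,0],[0,0,0],0],
  [[0,0,0],[0,0,0],0],
])

```text
time_s: 19.2
tcp_pos: [0.5211, -0.2697, 0.0498]
tcp_rot: [2.038, 2.386, 0.001]
ft_force: [-0.9, 1.8, 6.5]
finger_gap: 0.233
grasp_force: 39.8
```

send_rows([
  [[0,0,0.02],[0,0,0],0],
  [[0,0,0.04],[0,0,0],0],
  [[0,0,0.045],[0,0,0],0],
  [[0,0,0.045],[0,0,0],0],
  [[0,0.027,0],[0,0,0],0],
])

```text
time_s: 19.7
tcp_pos: [0.5238, -0.2467, 0.2055]
tcp_rot: [2.035, 2.374, 0.002]
ft_force: [0.9, 0.2, -1.1]
finger_gap: 0.234
grasp_force: 39.3
```

send_rows([
  [[0.002,0.046,0],[0,0,-0.026],0],
  [[0.002,0.046,0],[0,0,-0.026],0],
  [[0.002,0.046,0],[0,0,-0.026],0],
  [[0.002,0.046,0],[0,0,-0.026],0],
  [[0.002,0.046,0],[0,0,-0.026],0],
])

```text
time_s: 20.2
tcp_pos: [0.5298, -0.0104, 0.1987]
tcp_rot: [2.192, 2.249, 0.001]
ft_force: [1.2, 0.2, -0.3]
finger_gap: 0.234
grasp_force: 39.3
```

send_rows([
  [[0.002,0.046,0],[0,0,-0.026],0],
  [[0.002,0.046,0],[0,0,-0.026],0],
  [[0.002,0.046,0],[0,0,-0.026],0],
  [[0.003,0.046,0],[0,0,-0.026],0],
  [[0.003,0.046,0],[0,0,-0.026],0],
])

```text
time_s: 20.7
tcp_pos: [0.5418, 0.2198, 0.1987]
tcp_rot: [2.333, 2.102, 0.002]
ft_force: [1.2, -0.7, 0.0]
finger_gap: 0.229
grasp_force: 39.3
```

send_rows([
  [[0.003,0.046,0],[0,0,-0.027],0],
  [[0,0,-0.02],[0,0,0],0],
  [[0,0,0],[0,0,0],0],
  [[0,0,0],[0,0,0],0],
])

```text
time_s: 21.1
tcp_pos: [0.5443, 0.2634, 0.178]
tcp_rot: [-2.361, -2.072, 0.002]
ft_force: [0.5, -0.2, -0.1]
finger_gap: 0.23
grasp_force: 39.3
```

```bash
python3 s.py; python3 -c "
from h import *
p=vision.snapshot('side'); cv2.imwrite('pics/s6.png',cv2.resize(p['img'][60:260,200:400],None,fx=3,fy=3,interpolation=cv2.INTER_CUBIC))"
```

```text
21.1 [0.5443 0.2634 0.178 ] yaw -0.13027967000889726 zax [-0.0012 -0.0007 -1.    ] q [ 0.3288  0.4861 -0.1563  0.9297 -0.0003  2.0299] f [ 0.4643 -0.1679 -0.146 ] 0.2302336795021928 39.31063510142849
```

View pics/s6.png

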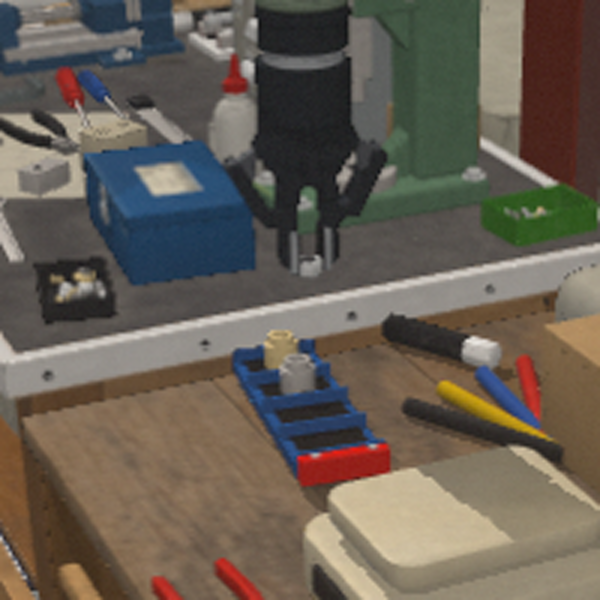

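The side crop shows the nut held flat at the fingertips (310,265). Brass (281,350) and steel (297,375) stand upright in the blue rack.

send_rows([
  [[0.001,0,-0.045],[0,0,0],0],
  [[0,0,-0.045],[0,0,0],0],
  [[0,0,-0.023],[0,0,0],0],
  [[0,0,-0.01],[0,0,0],0],
  [[0,0,-0.003],[0,0,0],0],
])

```text
time_s: 21.65
tcp_pos: [0.5461, 0.263, 0.0519]
tcp_rot: [-2.363, -2.071, 0.001]
ft_force: [-0.1, -0.5, -0.1]
finger_gap: 0.228
grasp_force: 39.3
```

send_rows([
  [[0,0,0],[0,0,0],0],
  [[0,0,-0.0015],[0,0,0],0],
  [[0,0,0],[0,0,0],0],
])

```text
time_s: 21.95
tcp_pos: [0.5468, 0.2642, 0.0518]
tcp_rot: [2.36, 2.072, 0.003]
ft_force: [-0.0, 0.2, -0.7]
finger_gap: 0.23
grasp_force: 39.3
```

send_rows([
  [[0,0,-0.0015],[0,0,0],0],
  [[0,0,0],[0,0,0],0],
])

```text
time_s: 22.15
tcp_pos: [0.5465, 0.2642, 0.0498]
tcp_rot: [2.36, 2.072, 0.003]
ft_force: [0.0, 1.0, 2.8]
finger_gap: 0.233
grasp_force: 39.7
```

send_rows([
  [[0,0,0],[0,0,0],0.4],
  [[0,0,0],[0,0,0],0.5],
  [[0,0,0],[0,0,0],0.7],
  [[0,0,0.03],[0,0,0],0.8],
  [[0,0,0.045],[0,0,0],1],
])

```text
time_s: 22.65
tcp_pos: [0.5433, 0.263, 0.1216]
tcp_rot: [-2.359, -2.071, 0.01]
ft_force: [0.4, 0.4, 0.3]
finger_gap: 0.939
grasp_force: 0.0
```

send_rows([
  [[0,0,0.045],[0,0,0],1],
  [[0,-0.03,0.03],[0,0,0],1],
  [[-0.003,-0.046,0],[0,0,0.021],1],
  [[-0.003,-0.046,0],[0,0,0.021],1],
  [[-0.003,-0.046,0],[0,0,0.021],1],
])

```text
time_s: 23.15
tcp_pos: [0.5365, 0.0946, 0.1993]
tcp_rot: [2.292, 2.147, 0.001]
ft_force: [0.5, -0.2, -0.6]
finger_gap: 0.994
grasp_force: 0.0
```

send_rows([
  [[-0.004,-0.046,0],[0,0,0.021],1],
  [[-0.004,-0.046,0],[0,0,0.021],1],
  [[-0.004,-0.03,0],[0,0,0.021],1],
  [[0,0,0],[0,0,0],1],
  [[0,0,0],[0,0,0],1],
])

```text
time_s: 23.65
tcp_pos: [0.5246, -0.0265, 0.1989]
tcp_rot: [-2.227, -2.215, -0.0]
ft_force: [0.1, -0.3, 1.7]
finger_gap: 0.994
grasp_force: 0.0
```

```bash
python3 s.py; python3 -c "
from h import *
np.set_printoptions(precision=4,suppress=True)
p=vision.snapshot('top')
for m in vision.masks_of(p,'block')[:1]:
    c=cv2.findContours(m['region'].astype(np.uint8),0,1)[0]; c=max(c,key=len).reshape(-1,2)
    w=at(p,c,.047)[:,:2]; r=cv2.minAreaRect((w*1000).astype(np.float32)); print(m['score'],r)
a=p['img'][165:260,155:275];b=p['img'][185:265,365:485]
cv2.imwrite('pics/t7.png',cv2.resize(np.vstack([a,b]),None,fx=3.4,fy=3.4,interpolation=cv2.INTER_CUBIC))
"
```

```text
23.65 [ 0.5246 -0.0265  0.1989] yaw -0.005823325465916779 zax [-0.0002  0.0006 -1.    ] q [-0.1913  0.328  -0.3459  0.8972  0.0006  1.3854] f [ 0.1464 -0.3461  1.6718] 0.9942925633113726 0.0
0.65 ((506.9001159667969, -283.74102783203125), (102.67017364501953, 225.74465942382812), 8.423781394958496)
```

View pics/t7.png

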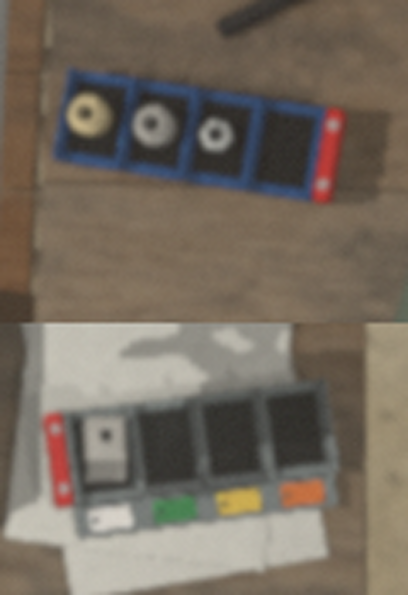

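The nut lies flat in place 2 at (216,134) in the crop, and only the block remains, at (105,447). The mask measured the whole rack, so I'll use the block position from the first crop, with yaw about 0.10.

send_rows([
  [[-0.003,-0.046,0],[0,0,0.026],1],
  [[-0.003,-0.046,0],[0,0,0.026],1],
  [[-0.003,-0.046,0],[0,0,0.026],1],
  [[-0.003,-0.046,0],[0,0,0.026],1],
  [[0,-0.005,-0.04],[0,0,0.002],1],
])

```text
time_s: 24.25
tcp_pos: [0.5172, -0.2207, 0.1632]
tcp_rot: [2.1, 2.32, 0.002]
ft_force: [1.0, 0.2, -0.1]
finger_gap: 1.001
grasp_force: 0.0
```

send_rows([
  [[0,0,-0.02],[0,0,0],1],
  [[0,0,0],[0,0,0],1],
  [[0,0,0],[0,0,0],1],
  [[0,0,0],[0,0,0],1],
])

```text
time_s: 24.65
tcp_pos: [0.5141, -0.2146, 0.1403]
tcp_rot: [2.102, 2.332, 0.001]
ft_force: [0.3, -0.2, 0.1]
finger_gap: 1.0
grasp_force: 0.0
```

```bash
python3 s.py; python3 -c "
from h import *
p=vision.snapshot('side'); cv2.imwrite('pics/s8.png',cv2.resize(p['img'][230:390,300:500],None,fx=3.5,fy=3.5,interpolation=cv2.INTER_CUBIC))"
```

```text
24.65 [ 0.5141 -0.2146  0.1403] yaw 0.10377302020804074 zax [ 0.002  -0.0011 -1.    ] q [-0.5279  0.441  -0.3399  0.7877  0.0001  0.9391] f [ 0.2786 -0.1823  0.1044] 1.0002383163788486 0.0
```

View pics/s8.png

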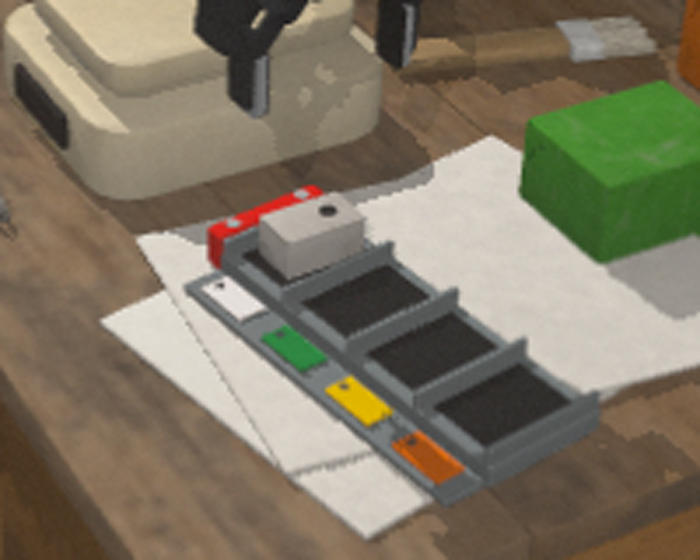

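The crop shows the fingers above and either side of the block at (312,235), with clear way down.

send_rows([
  [[-0.001,-0.001,-0.04],[0,0,0],1],
  [[0,0,-0.03],[0,0,0],1],
  [[0,0,-0.012],[0,0,0],1],
  [[0,0,-0.006],[0,0,0],1],
  [[0,0,0],[0,0,0],0.75],
], grip_force=70)

```text
time_s: 25.2
tcp_pos: [0.5123, -0.2161, 0.0514]
tcp_rot: [2.104, 2.332, 0.0]
ft_force: [-0.1, -0.3, -0.1]
finger_gap: 0.858
grasp_force: 0.0
```

send_rows([
  [[0,0,0],[0,0,0],0.65],
  [[0,0,0],[0,0,0],0.4],
  [[0,0,0],[0,0,0],0.2],
  [[0,0,0],[0,0,0],0],
  [[0,0,0],[0,0,0],0],
])

```text
time_s: 25.7
tcp_pos: [0.5129, -0.2168, 0.0529]
tcp_rot: [2.103, 2.329, 0.001]
ft_force: [-0.5, 0.3, 5.6]
finger_gap: 0.573
grasp_force: 72.7
```

send_rows([
  [[0,0,0],[0,0,0],0],
  [[0,0,0],[0,0,0],0],
])

```text
time_s: 25.9
tcp_pos: [0.5129, -0.2168, 0.0529]
tcp_rot: [2.103, 2.329, 0.001]
ft_force: [-0.5, 0.1, 5.2]
finger_gap: 0.57
grasp_force: 72.7
```

```bash
python3 s.py
```

```text
25.9 [ 0.5129 -0.2168  0.0529] yaw 0.10190710551946214 zax [ 0.0026 -0.0017 -1.    ] q [-0.5324  0.5529 -0.4233  0.5915 -0.0002  0.9365] f [-0.4999  0.1381  5.1635] 0.5699248341518713 72.69256711006165
```

send_rows([
  [[0,0,0.02],[0,0,0],0],
  [[0,0,0.04],[0,0,0],0],
  [[0,0,0.045],[0,0,0],0],
  [[0,0,0.045],[0,0,0],0],
  [[0.001,0.02,0],[0,0,-0.022],0],
])

```text
time_s: 26.4
tcp_pos: [0.5168, -0.1997, 0.2085]
tcp_rot: [2.125, 2.295, 0.004]
ft_force: [1.7, 0.1, -3.0]
finger_gap: 0.568
grasp_force: 73.5
```

send_rows([
  [[0.003,0.043,0],[0,0,-0.023],0],
  [[0.003,0.043,0],[0,0,-0.023],0],
  [[0.003,0.043,0],[0,0,-0.023],0],
  [[0.003,0.043,0],[0,0,-0.023],0],
  [[0.003,0.043,0],[0,0,-0.023],0],
])

```text
time_s: 26.9
tcp_pos: [0.5276, 0.0206, 0.2017]
tcp_rot: [2.261, 2.18, 0.001]
ft_force: [1.6, 0.2, -3.8]
finger_gap: 0.567
grasp_force: 73.3
```

send_rows([
  [[0.003,0.043,0],[0,0,-0.023],0],
  [[0.003,0.043,0],[0,0,-0.023],0],
  [[0.002,0.043,0],[0,0,-0.023],0],
  [[0.002,0.043,0],[0,0,-0.023],0],
  [[0,0.021,-0.02],[0,0,-0.003],0],
])

```text
time_s: 27.4
tcp_pos: [0.5397, 0.216, 0.184]
tcp_rot: [2.357, 2.074, 0.011]
ft_force: [1.2, -1.3, -3.6]
finger_gap: 0.57
grasp_force: 73.5
```

send_rows([
  [[0,0,0],[0,0,0],0],
  [[0,0,0],[0,0,0],0],
  [[0,0,0],[0,0,0],0],
])

```text
time_s: 27.7
tcp_pos: [0.538, 0.2112, 0.1816]
tcp_rot: [2.362, 2.071, 0.0]
ft_force: [-0.0, 0.0, -2.5]
finger_gap: 0.573
grasp_force: 73.3
```

```bash
python3 s.py; python3 -c "
from h import *
p=vision.snapshot('side'); cv2.imwrite('pics/s9.png',cv2.resize(p['img'][60:260,200:400],None,fx=3,fy=3,interpolation=cv2.INTER_CUBIC))"
```

```text
27.7 [0.538  0.2112 0.1816] yaw -0.1309648684183064 zax [ 0.0006 -0.0002 -1.    ] q [ 0.2465  0.4352 -0.2296  0.9054 -0.0004  1.9482] f [-0.0414  0.0338 -2.5215] 0.5731173186005337 73.3150577545166
```

View pics/s9.png

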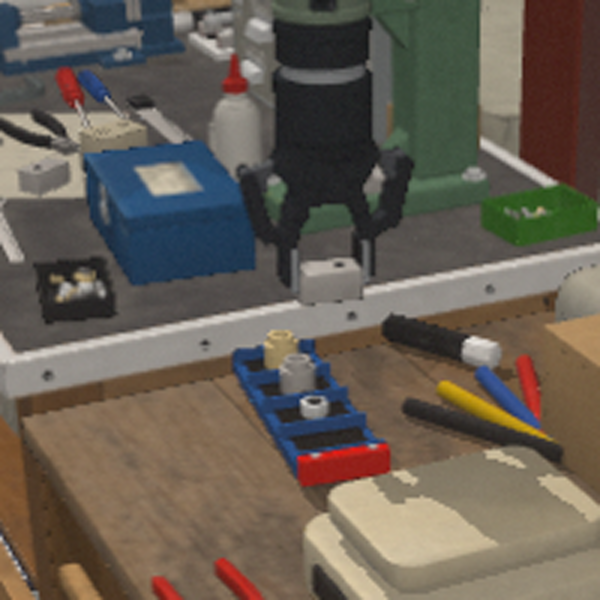

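The side crop shows the block held level at (332,280), the other three parts standing in the blue rack, and the red-end place empty.

send_rows([
  [[0.001,0,-0.045],[0,0,0],0],
  [[0,0,-0.045],[0,0,0],0],
  [[0,0,-0.023],[0,0,0],0],
  [[0,0,-0.01],[0,0,0],0],
  [[0,0,-0.003],[0,0,0],0],
])

```text
time_s: 28.25
tcp_pos: [0.5389, 0.211, 0.0546]
tcp_rot: [-2.362, -2.071, 0.001]
ft_force: [0.6, -0.1, -3.1]
finger_gap: 0.565
grasp_force: 73.4
```

send_rows([
  [[0,0,0],[0,0,0],0],
  [[0,0,-0.0015],[0,0,0],0],
  [[0,0,0],[0,0,0],0],
])

```text
time_s: 28.55
tcp_pos: [0.5399, 0.2121, 0.0548]
tcp_rot: [2.36, 2.072, 0.003]
ft_force: [-0.3, 0.3, -2.8]
finger_gap: 0.562
grasp_force: 73.4
```

send_rows([
  [[0,0,-0.001],[0,0,0],0],
  [[0,0,0],[0,0,0],0],
])

```text
time_s: 28.75
tcp_pos: [0.5392, 0.2121, 0.053]
tcp_rot: [2.361, 2.072, 0.001]
ft_force: [-0.2, -0.1, -0.6]
finger_gap: 0.565
grasp_force: 73.7
```

Contact at the expected height, so I'll release, retreat and check.

send_rows([
  [[0,0,0],[0,0,0],0.7],
  [[0,0,0],[0,0,0],0.9],
  [[0,0,0],[0,0,0],1],
  [[0,0,0.03],[0,0,0],1],
  [[0,0,0.045],[0,0,0],1],
])

```text
time_s: 29.25
tcp_pos: [0.5366, 0.2113, 0.1258]
tcp_rot: [-2.359, -2.071, 0.008]
ft_force: [0.9, 0.8, 0.3]
finger_gap: 0.997
grasp_force: 0.0
```

send_rows([
  [[0,0,0.045],[0,0,0],1],
  [[0,-0.02,0.04],[0,0,0],1],
  [[0,-0.045,0],[0,0,0.02],1],
  [[0,-0.045,0],[0,0,0.02],1],
  [[0,-0.045,0],[0,0,0.02],1],
])

```text
time_s: 29.75
tcp_pos: [0.5389, 0.0557, 0.2133]
tcp_rot: [2.295, 2.144, 0.002]
ft_force: [-0.1, -0.0, -0.2]
finger_gap: 1.001
grasp_force: 0.0
```

send_rows([
  [[0,-0.045,0],[0,0,0.02],1],
  [[0,-0.045,0],[0,0,0.02],1],
  [[0,-0.045,0],[0,0,0],1],
  [[0,-0.02,0],[0,0,0],1],
  [[0,0,0],[0,0,0],1],
])

```text
time_s: 30.25
tcp_pos: [0.5389, -0.101, 0.2126]
tcp_rot: [2.259, 2.182, -0.0]
ft_force: [-0.1, 0.3, -0.0]
finger_gap: 1.0
grasp_force: 0.0
```

```bash
python3 s.py; python3 -c "
from h import *
a=vision.snapshot('top')['img'][165:245,155:275];b=vision.snapshot('side')['img'][150:230,240:360]
cv2.imwrite('pics/f.png',cv2.resize(np.vstack([a,b]),None,fx=3.7,fy=3.7,interpolation=cv2.INTER_CUBIC))"
```

```text
30.25 [ 0.5389 -0.101   0.2126] yaw -0.0346284468021419 zax [ 0.0008 -0.0008 -1.    ] q [-0.3197  0.3554 -0.2671  0.9473 -0.0005  1.2857] f [-0.1312  0.2578 -0.049 ] 0.9996233760011255 0.0
```

View pics/f.png

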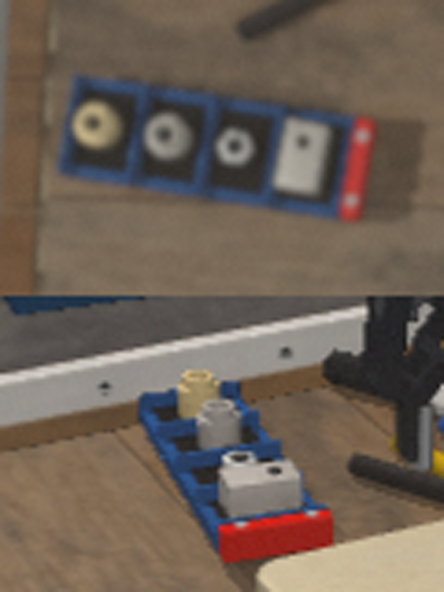

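From the red end the blue rack now holds block, nut, steel and brass, all upright and centred, and the arm is clear.

```bash
python3 -c "
from rig import robot
print(robot.sign_off())"
```

```text
the job is handed in; nothing more can be done
None
```

All four parts stand in the blue rack in the right order (block, nut, steel bushing, brass bushing from the red end), upright and near the middle of their places by the final pictures. I handed the job in at about 30 s of the 102 s allowed; the hand-in gave no verdict.

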